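# Set the light controller to blue and start it

## Task

The light controller on the desk stands at its white off mark. Push the black tab of its selector round with a fingertip, click by click, until it rests pointing at the blue label, and then press the green button fully down and let it come up again. Only push and press, gently: do not pinch the tab, do not press the button before the selector is at blue, and leave the things beside the controller where they are.

Things in the scene. Friction and masses are not known exactly. Their poses are not given: they have to be found in the camera images.
- unit: light controller: fixed grey case, white top face, x -87 to 99 mm, y -97 to 97 mm, 42 mm high. Origin under the selector's axis; x to its back, y to its left, z up. On top, 80 mm from that axis, lie four places at -60, -20, 20, 60 degrees from x (positive to the left): 20 is the white off mark, the rest hold the labels in varying order. 14 mm high: dome, 48 wide, at x -52, y 52; click housing at x -79 to -53, y 0
- selector (a joint): angle of the selector in rad, positive anticlockwise from above; 0 when the tab points along the unit's x axis. It clicks into rests at -1.047, -0.349, 0.349 and 1.047 (one per label place), with stops just past the outer two; it starts at about 0.349 (off). Near a rest a spring draws it in. Pushing the tab over a click takes about 6 N at 50 mm from the axis.
- selector_hub (a point): point on the selector's axis, 43 mm above the desk, 1 mm above the controller's top face. Its x axis points along the tab and turns with it; z up. The selector is a black lobed wheel of 42 mm outer radius, 12 mm thick, with a central post of 10 mm radius that reaches 46 mm above this point.
- tab_tip (a point): point inside the black tab, 55 mm from the axis, 69 mm above the desk (26 mm above selector_hub). The tab is an upright radial fin that protrudes from the post out to 63 mm from the axis, 12 mm thick; its side faces reach from 55 to 85 mm above the desk, its top edge with a white line to 87 mm. x points outward along the tab.
- tab_left_face: the tab's left side face (towards anticlockwise), a plate 50 mm long, 4 mm thick, 32 mm high, origin at its centre, 38 mm from the axis; pushing on it turns the selector clockwise (joint value falls). Axes as selector_hub.
- tab_right_face: the tab's right side face (towards clockwise), the same size, origin at its centre; pushing on it turns the selector anticlockwise (joint value grows). Axes as selector_hub.
- label_blue: blue round label, 23 mm across, 2.5 mm thick, fixed on the controller's top face; origin at the centre of its underside
- label_red: red round label, the same size
- label_yellow: yellow round label, the same size
- start_button (a joint): travel of the round green push button, 0 when up, 0.006 m when fully down; a spring returns it; fully down takes about 5 N
- start_button_top (a point): centre of the top of the green button, 28 mm across, at x = -52, y = -55 mm of the unit, 64 mm above the desk, facing up, in a black collar 44 mm across
- gold_jar: small open black jar of gold paste, 51 mm across, 44 mm high, standing left of the controller; loose, to be left alone; origin at the centre of its underside
- eraser: eraser with a dark blue sleeve, 20 x 42 x 13 mm, lying left of the controller; loose, to be left alone; origin at the centre of its underside
- glue_stick: glue stick, red cap and yellow body, 26 mm across, 86 mm high, standing upright right of the controller; loose, to be left alone; origin at the centre of its underside
- paint_tube: red and white aluminium paint tube, 39 x 131 x 26 mm, lying right of the controller; loose, to be left alone; origin at the centre of its underside

How it is judged:
By the outcome, as a careful person would: the job done as asked, in the order asked, and still so for the second after the job is handed in, with the robot touching nothing.
It also fails if it takes over 56 s, if anything falls off the work surface, if the arm or the gripper's body presses on something with over 40 N, if the wrist force passes 120 N, or if a joint passes its speed limit or range.

## Robot

A 6-joint arm with a two-finger parallel gripper is mounted at the origin on a cart in front of the work surface, level with it; the furniture and walls round the work are solid. World frame = base frame: x ahead of the robot, y to its left, z up, the work surface at z = 0. Lengths are in mm, angles in rad, forces in N, time in s.
With the tool pointing down it reaches from about 325 to 850 mm from the base axis. Payload 15.5 kg.
Tool frame: the origin (TCP) lies on the centre line of the jaws, within the pads' length; the fingertips stand 19 mm ahead of it and the grasp point (between the pads) is the TCP; z points along the fingers, y is the line along which they close (so a half turn about z gives the same grasp; the last joint's range is limited). The gripper opens to 91 mm and grips with 3 to 60 N. Pads are 32 mm wide; open, the fingers measure 118 mm over their backs; the gripper's body (76 mm by 178 mm) begins 60 mm behind the grasp point.
Start: joints at [-1.363, 0.494, 1.345, -0, 1.302, -0.096], TCP at [186.372, -596.567, 232.915] pointing down, gripper open.
Joint ranges: [-2.91, 2.91], [-0.82, 2.16], [0.22, 2.67], [-1.22, 4.37], [0.12, 2.79], [-3.08, 3.08]. Speed limits (rad/s): [1.89, 1.89, 2.57, 3.01, 3.01, 3.01].

## Interface

Orientations are given as [roll, pitch, yaw] about the fixed x, y, z axes, in that order (R = Rz(yaw) Ry(pitch) Rx(roll)).
In Python, from plant import manip gives the robot as it stands. The module is installed in compiled form; this text tells all that it offers. Calls block until the motion is done:
- manip.move_to(position, orientation): joint-space move of the TCP to a pose.
- manip.line_to(position, orientation=None, velocity=150, contact_N=None): straight line of the TCP; orientation=None keeps the orientation; velocity is the mean speed in mm/s. With contact_N (N) it stops when the force on the tool has changed by that much, and returns True; else False.
- manip.goto_joints(angles): joint-space move.
- manip.let_go() and manip.grasp(squeeze=None): open the fingers fully, or close them until they stop; squeeze is the grip in N (None keeps the last).
- manip.pause(seconds).
- manip.ik(position, orientation): joint angles nearest the present ones, or None.
- manip.snapshot(name): name is "scene" or "top" or "wrist"; returns a dict with "img" (384x512x3 uint8, red, green, blue), "depth" (384x512 float32, mm along the optical axis (not along the pixel's ray), 0 where there is no reading), "fx", "fy", "cx", "cy" (pixels), "distortion" ([k1, k2, p1, p2, k3] as OpenCV has them; the pictures are not rectified), "R" (3x3) and "t" (3): a world point X has camera coordinates R X + t; the wrist camera has in their place "T_tool_cam" (4x4, takes a point from camera to tool coordinates, whose origin is the TCP and whose axes are the flange's). Camera axes: x right, y down, z forward; pixel columns grow to the right and rows downward; lengths in mm; the calibration is good to about 2 mm. A picture is of the moment at which its call begins: read the wrist's pose just before it.
A pose or a line that the arm cannot do raises manip.PlanningError and nothing moves.
- manip.hand_in(): hands the job in; it is judged then, once.
Trained networks look in a picture, given as the dict that the camera call returned (one of the last four; its "shot" number tells which), for a name from the list of things; names that differ only in an ending like _2 or _b are one class to them, and where a whole thing is asked for, a point or a joint stands for the part that bears it (a point fixed in the world has none). Each returns a list of dicts, best first, with "conf" (0 to 1); they miss things now and then, are a little off and sometimes report something else, mostly with a low value. They report only what shows in the picture. A call takes as long as a camera call.
- manip.cut_out(query, picture): "pixels" (384x512 bool, what is visible of it) and "at" ([column, row] in pixels, amid what is visible of it).
Readings, each from a call of its own:
- manip.read_t(): time.
- manip.read_joint_pos(): joint angles.
- manip.read_joint_vel(): joint speeds.
- manip.read_effort(): joint torques, N m.
- manip.read_position(): TCP position.
- manip.read_tool_rot(): TCP orientation.
- manip.read_force(): force on the tool from outside, world axes, zero at the start.
- manip.read_moment(): the same for the moment, N m.
- manip.read_width(): finger opening in mm.
- manip.read_grip_force(): force on a finger pad.
Only numpy, scipy, OpenCV 4.12 (cv2) and the standard library are available. Lean on these libraries where they do the work, as an engineer would, in place of code of your own. Each camera call takes 0.05 s, during which the arm holds its last target. There are 200 camera calls.

## Working session

There is one attempt and no reset: what is moved stays moved. The work goes in short steps, each a Python script; the robot and the scene stay as the last script left them, time stands still between calls to the robot, and variables do not carry over. Pictures are saved under pics/ and viewed, at most 10 in all, crops included, and the job is handed in when it is done.

```bash
mkdir -p pics; cat > h.py <<'E'
import numpy as np, cv2
from plant import manip as m
def w(p,mask):
    v,u=np.nonzero(mask&(p["depth"]>0)); z=p["depth"][v,u]
    K=np.array([[p["fx"],0,p["cx"]],[0,p["fy"],p["cy"]],[0,0,1]])
    n=cv2.undistortPoints(np.c_[u,v].astype(float)[:,None],K,np.array(p["distortion"],float))[:,0]
    return (np.c_[n*z[:,None],z]-p["t"])@np.asarray(p["R"])
E
python3 - <<'E'
from h import *
for c in ["top","scene"]:
    p=m.snapshot(c); cv2.imwrite(f"pics/{c}1.png",p["img"][:,:,::-1])
    for q in ["label_blue","label_red","label_yellow","start_button","selector","unit","gold_jar","glue_stick","eraser","paint_tube"]:
        for d in m.cut_out(q,p)[:1]:
            X=w(p,d["pixels"])
            print(c,q,round(d["conf"],2),d["at"],d["pixels"].sum(),np.median(X,0).round(1) if len(X) else None, np.percentile(X,[2,98],0).round(0).tolist() if len(X) else None)
print(m.read_t(),m.read_tool_rot())
E
```

```text
top label_blue 0.57 [270.7, 187.9] 63 [530.8  13.1  43.1] [[521.0, 4.0, 39.0], [541.0, 23.0, 47.0]]
top label_yellow 0.5 [325.3, 181.0] 43 [ 554.9 -122.7   43.9] [[547.0, -130.0, 40.0], [563.0, -115.0, 50.0]]
top selector 0.98 [299.1, 201.9] 776 [504.7 -57.3  55.1] [[467.0, -97.0, 44.0], [549.0, -28.0, 89.0]]
top unit 0.73 [295.0, 201.3] 5081 [503.9 -55.6  42.5] [[417.0, -152.0, 29.0], [599.0, 36.0, 84.0]]
top gold_jar 0.71 [236.5, 195.7] 282 [513.7 104.4  22.8] [[492.0, 82.0, 16.0], [535.0, 125.0, 45.0]]
top glue_stick 0.45 [350.6, 168.5] 118 [ 581.7 -192.5   83.2] [[573.0, -206.0, 17.0], [593.0, -185.0, 90.0]]
top eraser 0.64 [243.3, 223.7] 120 [441.9  82.8  11.6] [[432.0, 63.0, 6.0], [452.0, 102.0, 17.0]]
top paint_tube 0.74 [296.6, 198.0] 818 [505.2 -56.4  55. ] [[467.0, -95.0, 42.0], [552.0, -27.0, 89.0]]
scene label_blue 0.54 [256.5, 204.5] 52 [531.3  18.1  43.2] [[524.0, 9.0, 40.0], [541.0, 27.0, 47.0]]
scene label_red 0.61 [267.2, 170.5] 49 [584.2 -72.4  43.1] [[573.0, -83.0, 41.0], [593.0, -63.0, 45.0]]
scene label_yellow 0.68 [285.6, 188.2] 1092 [503.8 -42.9  54.7] [[467.0, -91.0, 45.0], [553.0, -19.0, 87.0]]
scene start_button 0.48 [327.6, 183.0] 111 [ 459.3 -117.8   61.9] [[449.0, -131.0, 55.0], [472.0, -106.0, 65.0]]
scene selector 0.57 [283.6, 189.5] 1129 [503.7 -43.1  54.6] [[467.0, -92.0, 44.0], [554.0, -18.0, 87.0]]
scene unit 0.67 [285.6, 199.9] 6247 [490.9 -28.8  41. ] [[411.0, -142.0, 13.0], [593.0, 48.0, 83.0]]
scene gold_jar 0.83 [229.5, 245.1] 650 [511.3 111.9  26.2] [[489.0, 89.0, 2.0], [535.0, 134.0, 44.0]]
scene glue_stick 0.55 [300.9, 140.3] 336 [ 581.1 -187.3   53.2] [[574.0, -285.0, -2.0], [633.0, -182.0, 86.0]]
scene eraser 0.56 [265.0, 258.7] 248 [441.2  90.   10.4] [[432.0, 69.0, -2.0], [459.0, 109.0, 14.0]]
scene paint_tube 0.57 [337.4, 168.0] 550 [ 488.6 -218.8   10.9] [[425.0, -235.0, -2.0], [549.0, -195.0, 24.0]]
1.1 [-3.14156225e+00  2.99863838e-05  3.02768589e-01]
```

```bash
python3 -c "
import cv2
a=cv2.imread('pics/top1.png')[130:270,200:400];b=cv2.imread('pics/scene1.png')[120:280,200:400]
cv2.imwrite('pics/c.png',cv2.vconcat([cv2.resize(x,None,fx=2.0*0.95,fy=1.9,interpolation=3) for x in(a,b)]))"
```

```text
(no output)
```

View pics/c.png

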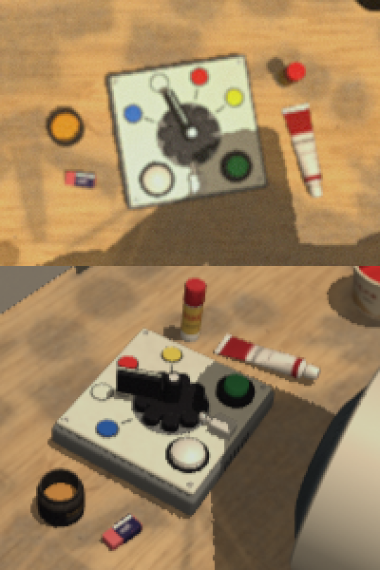

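Blue is at +60° (one click anticlockwise of off), with unit yaw about 10° and the hub near (503, -61). The two cameras differ by about 5 mm in y, so I'll take a closer look with the wrist camera.

```bash
cat >> h.py <<'E'
from scipy.spatial.transform import Rotation as Ro
def wrist():
    T=np.eye(4);T[:3,3]=m.read_position();T[:3,:3]=Ro.from_euler("xyz",m.read_tool_rot()).as_matrix()
    p=m.snapshot("wrist"); C=np.linalg.inv(T@p["T_tool_cam"]); p["R"],p["t"]=C[:3,:3],C[:3,3]
    return p
def look(name):
    p=wrist(); cv2.imwrite(f"pics/{name}.png",p["img"][:,:,::-1])
    for q in ["label_blue","label_red","label_yellow","start_button","selector","unit"]:
        for d in m.cut_out(q,p)[:1]:
            X=w(p,d["pixels"])
            if len(X): print(q,round(d["conf"],2),d["at"],d["pixels"].sum(),X.mean(0).round(1),np.percentile(X,[2,98],0).round(0).tolist())
    return p
E
python3 - <<'E'
from h import *
m.move_to([460,-70,330],[np.pi,0,np.radians(100)])
m.grasp()
p=look("w1"); print(p["T_tool_cam"].round(2).tolist(),m.read_t(),m.read_width(),m.read_joint_pos(),m.read_force())
E
```

```text
label_blue 0.45 [318.1, 113.3] 172 [531.9  15.2  44.9] [[523.0, 6.0, 43.0], [541.0, 25.0, 47.0]]
label_red 0.73 [250.9, 197.6] 254 [ 462.3 -121.8   64. ] [[450.0, -134.0, 58.0], [474.0, -110.0, 66.0]]
label_yellow 0.61 [290.1, 157.0] 2381 [507.6 -56.6  62. ] [[469.0, -97.0, 44.0], [552.0, -24.0, 89.0]]
start_button 0.74 [265.4, 60.8] 353 [444.4  83.4  12.8] [[434.0, 65.0, 1.0], [454.0, 103.0, 15.0]]
selector 0.84 [288.3, 157.4] 2368 [508.1 -56.5  62.3] [[469.0, -97.0, 44.0], [553.0, -25.0, 89.0]]
unit 0.73 [289.2, 152.4] 13166 [505.5 -49.6  47.1] [[417.0, -142.0, 32.0], [597.0, 36.0, 86.0]]
[[-0.0, -0.97, -0.26, 70.58], [1.0, -0.0, 0.0, -0.39], [-0.0, -0.26, 0.97, -152.24], [0.0, 0.0, 0.0, 1.0]] 4.975 0.04895565315611269 [-2.79472938e-01  1.72376813e-01  1.56745657e+00 -1.03291506e-05
  1.40179528e+00 -4.54008421e-01] [-0.04027268 -0.02340611  0.04499828]
```

View pics/w1.png

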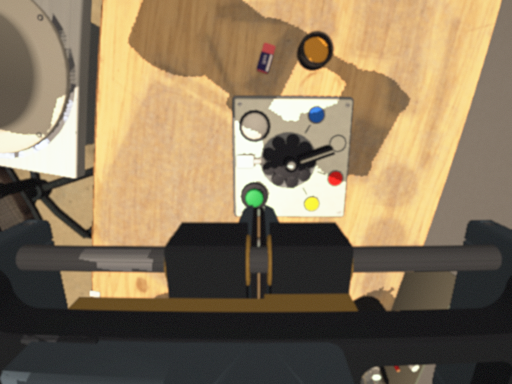

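The wrist view shows blue at (317,114), white at (338,143) with the tab pointing to it, red at (335,178), yellow at (312,204) and the green button at (255,196). The networks swapped a few names. Geometry agrees: hub ≈ (504,-59), yaw 10°, button ≈ (462,-122). Next I come down on the tab's right side and feel for it.

```bash
cat >> h.py <<'E'
H=np.array([504,-59.]);Y=10
def P(phi,d,z,r=46):
    a=np.radians(phi);c=H+r*np.array([np.cos(a),np.sin(a)])-d*np.array([-np.sin(a),np.cos(a)])
    return [c[0],c[1],z],[np.pi,0,a+np.pi/2]
E
python3 - <<'E'
from h import *
m.move_to(*P(30,38,150))
print(m.line_to(P(30,38,84)[0],velocity=80,contact_N=4),m.read_position(),m.read_force())
hit=m.line_to(P(30,12,84)[0],velocity=20,contact_N=2)
q=np.array(m.read_position());a=np.radians(30)
print(hit,q,"d",-(q[:2]-H)@[-np.sin(a),np.cos(a)],m.read_force(),m.read_t())
E
```

```text
False [563.15032037 -68.9906087   84.42897236] [0.26982518 0.64682533 0.85743489]
True [555.52124244 -56.11356709  83.95615009] d 23.260896991718038 [ 2.05920044 -2.09426144  1.74539448] 7.5833
```

```bash
python3 - <<'E'
from h import *
for phi in range(33,70,4):
    m.line_to(*P(phi,23,84),velocity=25); f=np.array(m.read_force()); print(phi,f.round(1))
    if np.linalg.norm(f)>20: break
m.line_to(P(phi,40,84)[0],velocity=60)
m.line_to(P(phi,40,170)[0],velocity=120)
m.move_to([460,-70,330],[np.pi,0,np.radians(100)])
p=look("w2"); print(m.read_t())
d=m.cut_out("selector",p)[0]; X=w(p,d["pixels"]); T=X[X[:,2]>78]
print(np.degrees(np.arctan2(*(np.median(T[np.argsort(-np.hypot(*(T[:,:2]-H).T))[:30]],0)[:2]-H)[::-1])))
v,u=cv2.fitLine(T[:,:2].astype(np.float32),cv2.DIST_HUBER,0,.01,.01)[:2,0];print(np.degrees(np.arctan2(u,v)))
g=cv2.cvtColor(p["img"],cv2.COLOR_RGB2HSV);g=(g[...,0]>45)&(g[...,0]<85)&(g[...,1]>120);g[:,:235]=0;g[:,275:]=0;g[:180]=0;g[215:]=0
X=w(p,g);print("green",g.sum(),X.mean(0),np.percentile(X,[2,98],0))
cv2.imwrite("pics/w2c.png",cv2.resize(p["img"][80:230,220:370,::-1],None,fx=3,fy=3))
E
```

```text
33 [ 0.4 -4.4 -0.7]
37 [ 1.5 -1.8 -0.4]
41 [-0.5  0.2 -0.1]
45 [ 0.4 -0.1  0.6]
49 [-0.1 -0.4 -0.6]
53 [-0.4  0.5  0.4]
57 [-1.3 -0.7 -0.5]
61 [ 0.3  0.5 -1.1]
65 [-0.1  0.3 -0.3]
69 [1.1 0.5 1.5]
label_blue 0.73 [314.2, 116.2] 176 [531.9  14.7  44.9] [[523.0, 5.0, 43.0], [541.0, 25.0, 47.0]]
label_red 0.57 [335.3, 180.6] 163 [583.  -75.5  45. ] [[573.0, -86.0, 43.0], [593.0, -65.0, 47.0]]
label_yellow 0.6 [310.9, 205.0] 160 [ 555.8 -121.2   45. ] [[545.0, -131.0, 43.0], [567.0, -111.0, 47.0]]
start_button 0.8 [256.0, 194.8] 241 [ 462.8 -121.    63.9] [[451.0, -133.0, 56.0], [475.0, -110.0, 66.0]]
selector 0.97 [290.0, 154.6] 2400 [505.1 -54.   62.2] [[469.0, -96.0, 43.0], [540.0, -5.0, 89.0]]
unit 0.63 [289.2, 153.4] 13336 [505.7 -49.7  47.1] [[417.0, -143.0, 32.0], [597.0, 37.0, 86.0]]
13.0333
69.65115952883883
69.85194
green 264 [ 462.08056021 -119.88647489   71.35128355] [[ 450.36227997 -134.69648783   55.94976942]
 [ 474.22357768  -56.11515032  311.14119084]]
```

View pics/w2c.png

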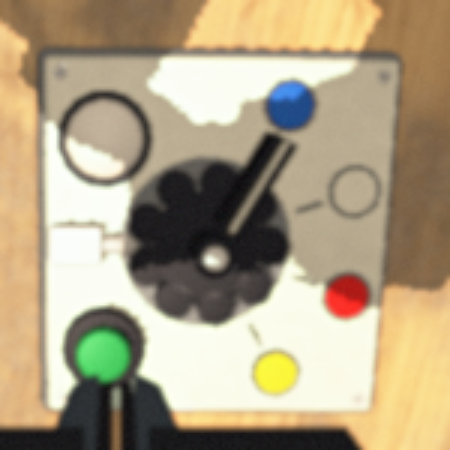

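The tab points at 70° in the world frame, which is 60° on the unit, so it rests at blue (label at crop pixel (290,105)). Now the button, at (462.5,-121.5).

```bash
python3 - <<'E'
from h import *
B=[462.5,-121.5];o=[np.pi,0,np.radians(100)]
m.move_to(B+[115],o)
f0=np.array(m.read_force())
print(m.line_to(B+[86],velocity=60,contact_N=4),m.read_position())
hit=m.line_to(B+[72],velocity=12,contact_N=11)
print(hit,m.read_position(),np.array(m.read_force())-f0)
m.pause(.3);print(m.read_position(),np.array(m.read_force())-f0)
m.line_to(B+[120],velocity=60)
m.move_to([460,-70,330],o);print(m.read_t())
p=look("w3");cv2.imwrite("pics/w3c.png",cv2.resize(p["img"][20:230,220:370,::-1],None,fx=2.5,fy=2.5))
E
```

```text
False [ 462.42777984 -121.46420953   85.83484696]
True [ 462.68203012 -121.56996901   77.12906367] [-2.94299396  0.08106962 14.03374557]
[ 462.66353357 -121.57965448   77.13593518] [-1.26038403  0.86938066 13.25358139]
17.4083
label_blue 0.51 [319.1, 115.2] 190 [531.9  15.1  44.8] [[522.0, 5.0, 43.0], [542.0, 25.0, 46.0]]
label_red 0.5 [336.4, 181.0] 148 [582.5 -74.5  45.2] [[573.0, -85.0, 44.0], [592.0, -65.0, 47.0]]
label_yellow 0.42 [312.2, 205.1] 138 [ 555.8 -122.2   45.2] [[546.0, -131.0, 44.0], [566.0, -113.0, 47.0]]
start_button 0.63 [254.0, 196.3] 251 [ 462.2 -121.2   64.9] [[450.0, -133.0, 57.0], [475.0, -110.0, 66.0]]
selector 0.57 [291.2, 154.0] 2316 [504.6 -54.4  62.7] [[469.0, -95.0, 48.0], [539.0, -6.0, 89.0]]
unit 0.66 [289.9, 151.9] 13425 [506.1 -49.7  47.2] [[418.0, -143.0, 32.0], [598.0, 37.0, 87.0]]
```

View pics/w3c.png

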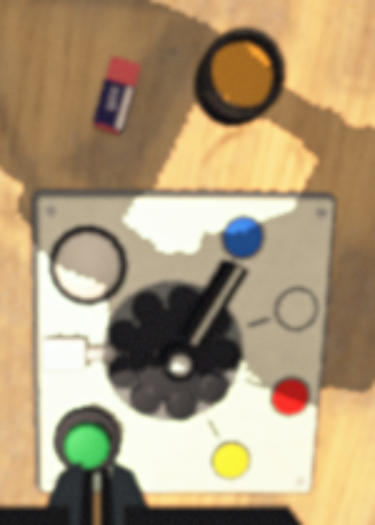

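The press stopped at a tip height of 58.1 mm, with about 13 N where the spring takes 5 N. I'll check the collar is lower than that, so the stop was the button's own, and that the objects are unmoved.

```bash
python3 - <<'E'
from h import *
p=wrist();X=w(p,np.ones((384,512),bool));r=np.hypot(*(X[:,:2]-[462.5,-121.5]).T)
for a,b in [(0,5),(5,10),(10,13),(13,15),(15,17),(17,19),(19,21),(21,23),(23,26)]:
    z=X[(r>=a)&(r<b)&(X[:,2]<100),2];print(a,b,len(z),np.percentile(z,[10,50,90]).round(1))
p=m.snapshot("scene")
for q in ["gold_jar","eraser","glue_stick","paint_tube"]:
    for d in m.cut_out(q,p)[:1]: print(q,np.median(w(p,d["pixels"]),0).round(1))
E
```

```text
0 5 30 [63.9 64.5 65.5]
5 10 104 [63.5 64.9 65.9]
10 13 109 [55.2 63.7 65. ]
13 15 63 [54.  55.3 64.3]
15 17 58 [53.7 54.6 55.6]
17 19 79 [53.5 54.7 55.5]
19 21 131 [42.9 53.2 55.4]
21 23 83 [42.1 43.2 54.5]
23 26 116 [41.7 42.5 43.5]
gold_jar [510.3 112.6  26.3]
eraser [442.   90.1  10.9]
glue_stick [ 581.2 -187.3   49.8]
```

The collar is at about 54 mm, so the stop at 58 mm was the button's end of travel. The button is up again at 64 mm. The jar, eraser and glue stick haven't moved, and the arm never went near the paint tube.

```bash
python3 -c "
from plant import manip as m
print(m.hand_in())"
```

```text
the job is handed in; nothing more can be done
None
```

The job is handed in: the selector rests at blue, the green button was then pressed fully down and came back up, and the jar, eraser and glue stick measured unmoved (the paint tube wasn't detected in the last picture, but the arm never went near it).

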